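# Find the loaded jaw case by weight and stand it in the changeover board

### The job

One of the three closed cases in the rack holds the spare copper jaws; go along the rack from left to right and lift every case clear of the rack floor for a moment to feel its weight. Lower the heavy one gently, upright and fully down, into the holder on the changeover board (its cheeks leave no finger room at the narrow ends, so a fresh grip on the broad faces is needed), with the two empties standing in the rack. Keep the cases upright and leave the other things on the bench where they are.

Things in the scene. Friction and masses are not known exactly. Their poses are not given: they have to be found in the camera images.
- case_left: Closed black case standing on end in the left (robot's left, rack +y) pocket; the three look alike. 60 mm long (own x), 40 thick (y), 120 tall; origin: centre of its underside. Broad faces look to +-y, narrow ends to +-x. Smooth, rigid. Two cases weigh about 0.23 kg, the loaded one 0.65 to 0.9 kg; which one changes from run to run. Contents lie at the bottom: grip the upper third and it hangs upright.
- case_middle: Closed black case standing on end in the middle pocket; the three look alike. 60 mm long (own x), 40 thick (y), 120 tall; origin: centre of its underside. Broad faces look to +-y, narrow ends to +-x. Smooth, rigid. Two cases weigh about 0.23 kg, the loaded one 0.65 to 0.9 kg; which one changes from run to run. Contents lie at the bottom: grip the upper third and it hangs upright.
- case_right: Closed black case standing on end in the right (robot's right, rack -y) pocket; the three look alike. 60 mm long (own x), 40 thick (y), 120 tall; origin: centre of its underside. Broad faces look to +-y, narrow ends to +-x. Smooth, rigid. Two cases weigh about 0.23 kg, the loaded one 0.65 to 0.9 kg; which one changes from run to run. Contents lie at the bottom: grip the upper third and it hangs upright.
- rack: Fixed steel rack, 80 (x) x 168 mm (y), yaw within 0.3 rad; origin: centre of its underside. On one side ahead of the robot, the board on the other (sides change). Three pockets, centres y = +53, 0, -53 mm, 50 mm wide between partitions 60 mm long, tops 118 mm above the bench, so cases can only be held by their narrow ends. At the ends (x) only lips, 20 mm high, 74 mm apart inside.
- rack_floor (a point): Centre of the rack's pocket floor, 5 mm above the bench, axes as the rack. The cases stand at this height, tops 125 mm above the bench, their length along rack x.
- board: Fixed changeover board: plate 170 (x) x 180 mm (y), 8 mm thick, yaw within 0.3 rad; origin under the centre of the case holder, plate from x = -63 to +107 mm. Beyond x = +65 mm it carries fitted copper jaws and a hex key block, up to 53 mm above the bench.
- holder (a point): Centre of the holder's floor, 8 mm above the bench, axes as the board; a seated case's underside is here, its length along board y, either way round. Upright cheeks at y = +-38 mm (4 mm thick, 54 wide, 72 apart inside, tops 140 mm above the bench); lips at x = +-28.5 mm, 54 apart inside, tops 23 mm above the bench. Open to +-x above the lips: hold the case by its broad faces.
- clear_spot (a point): Middle of a stretch of bare bench straight ahead of the robot, between rack and board (100 mm in x, 150 mm in y, height z = 0), always free for setting a case down.
- spool: Bystander: steel wire spool standing on its flange, 96 mm across, 60 mm tall, near the back of the bench; origin under its centre.
- spray_can: Bystander: plain aluminium spray can, 60 mm across, 150 mm tall, near the back; origin under its centre.
- worn_jaw: Bystander: worn copper jaw block 50 x 34 x 30 mm, behind the clear strip of the bench; origin under its centre.
- wrench: Bystander: wrench 170 mm long lying flat close to the robot, left.
- wire_brush: Bystander: hand brush 190 mm long lying close to the robot, right.
- grinding_wheel: Bystander: spare grinding wheel lying flat, 110 mm across, 25 mm thick, at the left; origin under its centre.
- clamp_lever: Bystander: clamp lever with black grip, about 185 mm long, 25 mm thick, lying at the right.
Mind the look-alikes: they are no part of the job. What is shaped like the case_left but blue or yellow is not meant.

How it is judged:
By the outcome, as a careful person would: the job done as asked, in the order asked, and still so for the second after the job is handed in, with the robot touching nothing.
It also fails if it takes over 72 s, if anything falls off the work surface, if the arm or the gripper's body presses on something with over 40 N, if the wrist force passes 120 N, or if a joint passes its speed limit or range.

### The arm

A 6-joint arm with a two-finger parallel gripper is mounted at the origin on the work surface. World frame = base frame: x ahead of the robot, y to its left, z up, the work surface at z = 0. Lengths are in mm, angles in degrees, forces in N, time in s.
With the tool pointing down it reaches from about 350 to 850 mm from the base axis. Payload 8.1 kg.
Tool frame: the origin (TCP) lies at the centre of the arm's flange, where the gripper is bolted on; the fingertips stand 173 mm ahead of it and the grasp point (between the pads) lies 155 mm ahead of it; z points along the fingers, y is the line along which they close (so a half turn about z gives the same grasp; the last joint's range is limited). The gripper opens to 85 mm and grips with 20 to 120 N. Pads are 22 mm wide; open, the fingers measure 114 mm over their backs; the gripper's body (76 mm by 85 mm) begins 54 mm behind the grasp point. The pads swing forward as they close: fully open they stand 13 mm farther back than shut.
Start: joints at [66.727, 7.471, 85.268, -0, 87.261, -4.893], TCP at [189.174, 569.403, 404.692] pointing down, gripper open.
Joint ranges: [-169.43, 169.43], [-51.17, 129.36], [1.28, 143.12], [-76.62, 256.62], [0, 156.53], [-152.29, 152.29]. Speed limits (degrees/s): [136.94, 136.94, 159.86, 180, 180, 180].

### API

Orientations are given as [roll, pitch, yaw] about the fixed x, y, z axes, in that order (R = Rz(yaw) Ry(pitch) Rx(roll)).
In Python, from bench import * gives the robot as it stands.
- The arm moves only by the shell command python3 -m jog 'ROWS' [FORCE]. ROWS is text: rows parted by semicolons, each of 7 numbers parted by spaces: the shift along the tool's x, y, z scaled (see below), then the turn, a rotation vector about the tool's x, y, z scaled (see below), then the closure, from -1 (fully open) to 1 (shut). In form: tx ty tz wx wy wz hand; .... A call has 1 to 5 rows; each row shifts and turns the commanded pose from where the row before left it, along the tool's axes as they then stand; what a row does not reach is not made up. The controller multiplies each number of a shift by 0.1 m and each number of a turn by 60 degrees. A row lasts 1/8 s, in which the tool goes at most 62.5 mm and 10.7 degrees, less where a joint would pass 70% of its speed; a pose out of reach is approached as far as the arm can. A call with a number of a shift or a turn outside -1 to 1 is refused whole. A call with a gripper value outside its range is refused whole. The fingers move at their own pace and stop on an object; FORCE is the grip in N (left out, the last holds). Time passes only in rows, so rows that do not move let the fingers close. It gives the time, the measured TCP pose, the force, the opening and the grip force at its end, in the units of the state.
- sense(): the state, without advancing time (a new reading comes with each control period).
- snapshot(name): name is "side" or "top"; returns a dict with "img" (480x640x3 uint8, red, green, blue), "fx", "fy", "cx", "cy" (pixels), "extrinsics" (4x4, takes a point from camera to world coordinates). Camera axes: x right, y down, z forward; pixel columns grow to the right and rows downward; lengths in mm; the calibration is good to about 2 mm. A picture is of the moment at which its call begins. There is no depth.
- hand_in(): hands the job in; it is judged then, once.
The state is a dict: "time": time; "joint_pos": joint angles; "qd": joint speeds; "joint_efforts": joint torques, N m; "tool_pos": TCP position; "tcp_rot": TCP orientation; "ft_force": force on the tool from outside, world axes, zero at the start; "wrist_torque": the same for the moment, N m; "finger_gap": finger opening in mm; "grip_force": force on a finger pad.
Only numpy, scipy, OpenCV 4.12 (cv2) and the standard library are available. Lean on these libraries where they do the work, as an engineer would, in place of code of your own. Each camera call takes 0.05 s, during which the arm holds its last target. There are 200 camera calls.

## Working session

There is one attempt and no reset: what is moved stays moved. The work goes in short steps, Python scripts to look and compute and a shell command to move; the robot and the scene stay as the last step left them, time stands still between calls to the robot, and variables do not carry over. Pictures are saved under pics/ and viewed, at most 10 in all, crops included, and the job is handed in when it is done.

```bash
ls; mkdir -p pics; python3 - <<'E'
from bench import *
import cv2
s=sense();print(s)
for n in("top","side"):
    d=snapshot(n);cv2.imwrite(f"pics/{n}0.png",d["img"][:,:,::-1]);print(n,d["fx"],d["fy"],d["cx"],d["cy"],d["extrinsics"])
E
```

```text
pics
{'time': 0.0, 'joint_pos': array([ 6.67275782e+01,  7.51654000e+00,  8.53309267e+01,  1.04567605e-03,
        8.72608235e+01, -4.89156088e+00]), 'qd': array([-0.03868271, -0.01333028, -0.05353664, -0.02484939,  0.03528587,
        0.05869934]), 'joint_efforts': array([ 6.95152157e-04, -5.69392741e+01, -5.00551128e+01, -1.33767917e-04,
        1.46391938e-02, -1.87693496e-05]), 'tool_pos': array([189.06757479, 569.18747381, 403.61340285]), 'tcp_rot': array([-1.79892193e+02, -1.02745009e-02,  1.61619078e+02]), 'ft_force': array([-0.06658193,  0.52291472,  0.24298062]), 'wrist_torque': array([-0.0185317 ,  0.0503187 , -0.01259932]), 'grip_force': 0.0, 'finger_gap': 85.1296972165293}
top 466.3942852365537 466.3942852365537 315.7211146949263 236.46358593495017 [[ 9.38443265e-03 -9.86293822e-01  1.64731386e-01  3.54263776e+02]
 [-9.99739021e-01 -5.82281442e-03  2.20903721e-02 -1.20785955e+01]
 [-2.08283972e-02 -1.64895701e-01 -9.86091064e-01  1.18395820e+03]
 [ 0.00000000e+00  0.00000000e+00  0.00000000e+00  1.00000000e+00]]
side 551.9573377276095 551.9573377276095 326.65286098993636 235.05963303074157 [[ 8.58210113e-01 -3.97123111e-01  3.25220906e-01  1.56340049e+02]
 [-5.13162156e-01 -6.49188783e-01  5.61443252e-01 -7.03944465e+02]
 [-1.18323264e-02 -6.48727338e-01 -7.60928931e-01  1.01984010e+03]
 [ 0.00000000e+00  0.00000000e+00  0.00000000e+00  1.00000000e+00]]
```

View pics/top0.png

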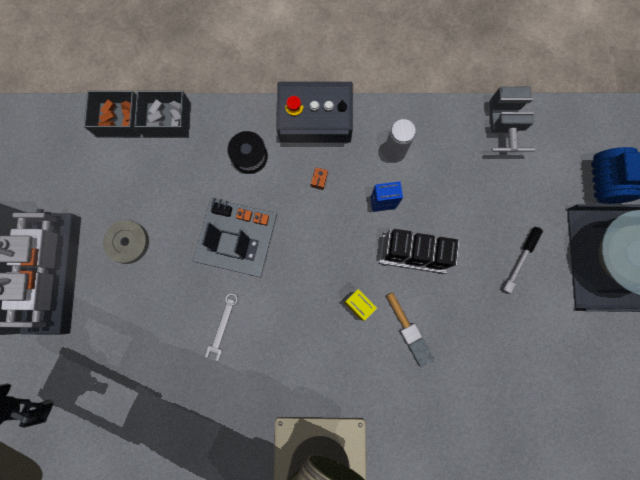

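View pics/side0.png

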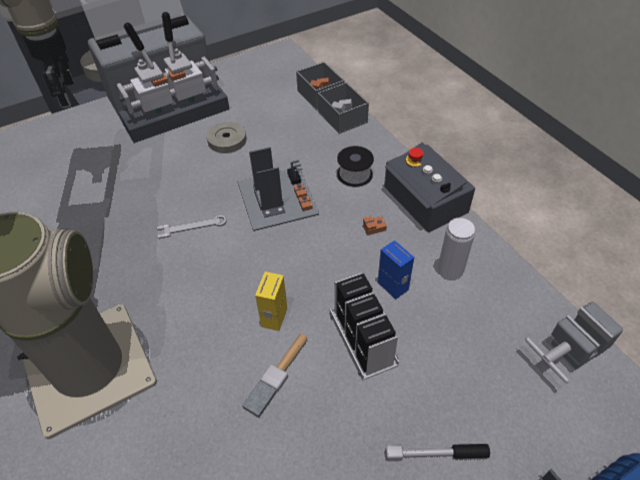

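The rack stands at the right (top ≈ (420,250)) with the three black cases. The board is at the left (≈ (236,240)), and the yellow and blue look-alikes flank the rack. Next I'll view enlarged crops.

```bash
python3 - <<'E'
import cv2,numpy as np
t=cv2.imread("pics/top0.png")
a=cv2.resize(t[215:285,370:470],(800,560),interpolation=cv2.INTER_CUBIC)
b=cv2.resize(t[190:290,185:285],(600,600),interpolation=cv2.INTER_CUBIC)
cv2.imwrite("pics/rackc.png",cv2.convertScaleAbs(a,alpha=1.6,beta=20));cv2.imwrite("pics/boardc.png",cv2.convertScaleAbs(b,alpha=1.5,beta=20))
E
```

```text
(no output)
```

View pics/rackc.png

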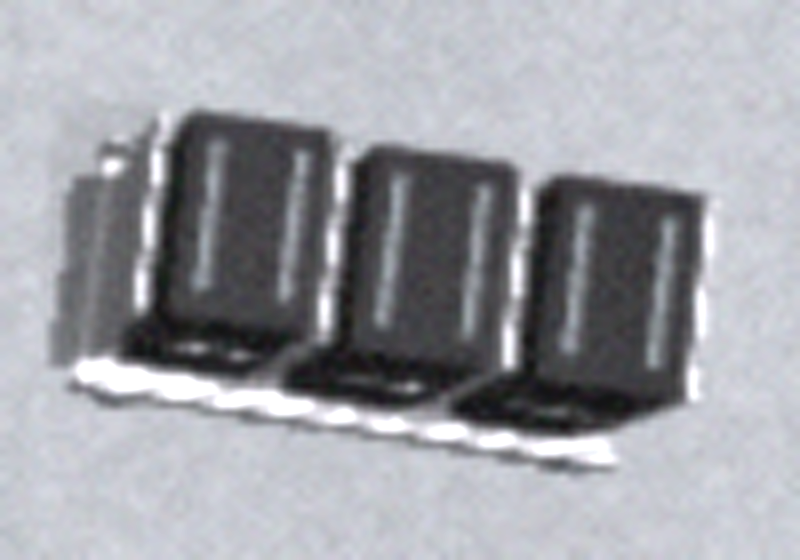

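View pics/boardc.png

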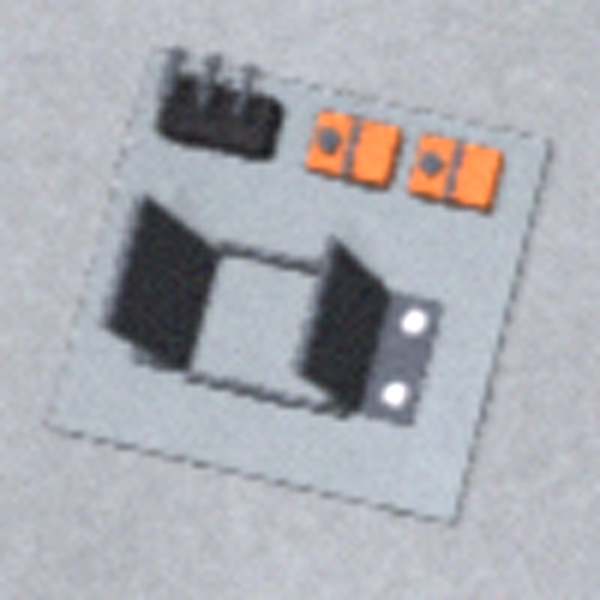

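The rack crop shows the three case tops, e.g. the left one at (190,112), (332,128), (302,338), (158,325). In the board crop the plate corners are (160,50), (552,140), (457,523), (45,428).

```bash
cat > h.py <<'E'
from bench import *
import numpy as np,cv2
from scipy.spatial.transform import Rotation as R
K={"top":(466.394,315.721,236.464,np.array([[9.38443265e-03,-9.86293822e-01,1.64731386e-01,3.54263776e+02],[-9.99739021e-01,-5.82281442e-03,2.20903721e-02,-1.20785955e+01],[-2.08283972e-02,-1.64895701e-01,-9.86091064e-01,1.18395820e+03]])),
"side":(551.957,326.653,235.06,np.array([[8.58210113e-01,-3.97123111e-01,3.25220906e-01,1.56340049e+02],[-5.13162156e-01,-6.49188783e-01,5.61443252e-01,-7.03944465e+02],[-1.18323264e-02,-6.48727338e-01,-7.60928931e-01,1.01984010e+03]]))}
def w(uv,z,c="top"):
    f,cx,cy,E=K[c];d=E[:,:3]@[(uv[0]-cx)/f,(uv[1]-cy)/f,1];o=E[:,3]
    return (o+d*(z-o[2])/d[2])[:2]
def px(p,c="top"):
    f,cx,cy,E=K[c];q=E[:,:3].T@(np.array(p)-E[:,3]);return q[:2]/q[2]*f+[cx,cy]
def rect(uvs,z,c="top"):
    """corners in order; centre, edge vectors 01 and 12 mean"""
    p=np.array([w(u,z,c) for u in uvs]);a=(p[1]-p[0]+p[2]-p[3])/2;b=(p[2]-p[1]+p[3]-p[0])/2
    return p.mean(0),a,b
def go(x,y,z,yaw):
    """total shift (units of .1 m) and turn (units of 60deg) in tool axes, tool vertical, tool yaw in deg; xyz = grasp point"""
    s=sense();Rn=R.from_euler('xyz',s["tcp_rot"],degrees=True);Rt=R.from_euler('xyz',[180,0,yaw],degrees=True)
    sh=Rn.inv().apply(np.array([x,y,z+155])-s["tool_pos"])/100
    rv=(Rn.inv()*Rt).as_rotvec(degrees=True)/60
    print("t",round(s["time"],2),"pos",s["tool_pos"].round(1),"rot",s["tcp_rot"].round(2),"F",s["ft_force"].round(1),"gap",round(s["finger_gap"],1),round(s["grip_force"],1),"J",s["joint_pos"].round(0));print("shift",sh.round(3),"turn",rv.round(4))
E
python3 - <<'E'
from h import *
q={"L":[(190,112),(332,128),(302,338),(158,325)],"M":[(368,150),(520,162),(498,370),(345,354)],"R":[(550,180),(705,193),(685,398),(530,382)]}
ang=lambda v:np.degrees(np.arctan2(v[1],v[0])).round(1)
for k,v in q.items():
    c,a,b=rect([((u+.5)/8+369.5,(t+.5)/8+214.5) for u,t in v],125)
    print(k,c.round(1),np.linalg.norm(a).round(1),np.linalg.norm(b).round(1),ang(-b),ang(-a)-90)
c,a,b=rect([((u+.5)/6+184.5,(t+.5)/6+189.5) for u,t in [(160,50),(552,140),(457,523),(45,428)]],8)
print("plate",c,np.linalg.norm(a),np.linalg.norm(b),ang(-b),ang(-a)-90)
th=np.radians((ang(-b)+ang(-a)-90)/2);print("holder",c-22*np.array([np.cos(th),np.sin(th)]),np.degrees(th))
# holder check: lips inner corners at floor
# brush, looks: yellow/blue tops
for n,u in(("yellow",(361,304)),("blue",(388,195))):print(n,w(u,120))
E
```

```text
L [ 517.8 -182. ] 40.9 62.1 -9.3 -5.5
M [ 508.5 -235. ] 43.4 60.0 -7.8 -5.0
R [ 500.4 -287.1] 43.9 59.0 -7.6 -5.099999999999994
plate [548.76676257 221.13000145] 178.39381179570967 169.6823994969933 -13.2 -12.599999999999994
holder [527.3220163 226.041504 ] -12.899999999999999
yellow [378.25831911 -91.78220969]
blue [ 631.39418163 -156.52801273]
```

```bash
python3 - <<'E'
from h import *
def box(im,c,o,yaw,lo,hi,col):
    r=R.from_euler('z',yaw,degrees=True)
    P=[px(r.apply([x,y,0])+[o[0],o[1],z],c) for z in(lo[2],hi[2]) for x,y in((lo[0],lo[1]),(hi[0],lo[1]),(hi[0],hi[1]),(lo[0],hi[1]))]
    P=[tuple(((np.array(p)-off+.5)*S*16).astype(int)) for p in P]
    for i in range(4):
        for a,b in((i,(i+1)%4),(i+4,(i+1)%4+4),(i,i+4)):cv2.line(im,P[a],P[b],col,1,cv2.LINE_AA,4)
S=4;out=[]
for c,o1,o2 in(("top",(370,215),(185,190)),("side",(320,260),(230,140))):
    t=cv2.imread(f"pics/{c}0.png");row=[]
    for off,k in((o1,0),(o2,1)):
        off=np.array(off);W,H=100,(75 if c=="top" else 75)
        if k and c=="top":off=np.array([185,200])
        if c=="side" and not k: off=np.array([322,268]);H=75
        if c=="side" and k: off=np.array([232,143]);H=75
        im=cv2.resize(t[off[1]:off[1]+H,off[0]:off[0]+W],None,fx=S,fy=S,interpolation=cv2.INTER_CUBIC)
        if k==0:
            o=(508.9,-234.7);y=-9
            box(im,c,o,y,(-40,-84,0),(40,84,5),(0,255,0))
            for yy in(53,0,-53):box(im,c,o,y,(-30,yy-20,5),(30,yy+20,125),(0,255,255))
        else:
            o=(527.3,226);y=-12.9
            box(im,c,o,y,(-63,-90,0),(107,90,8),(0,255,0));
            for yy in(38,-38):box(im,c,o,y,(-27,yy-2,8),(27,yy+2,140),(0,0,255))
        row.append(im)
    out.append(np.hstack(row))
cv2.imwrite("pics/ov.png",np.vstack(out))
for u in((376,210),(401,206)):print(w(u,0))
E
```

```text
[ 622.51271654 -141.16969828]
[ 633.43100748 -205.94785875]
```

View pics/ov.png

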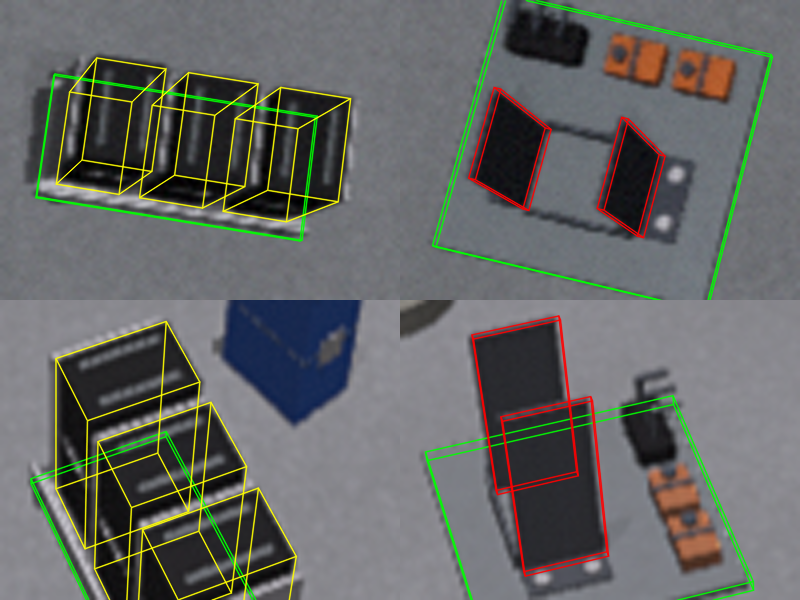

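The overlay matches both views to about 1–2 px: yellow case boxes, red cheeks and green plates all lie on their objects. Blue is clear of the left grip. Now to move.

```bash
python3 -c "
from h import *
go(517.2,-182.4,230,81)"
```

```text
t 0.1 pos [189.1 569.2 403.8] rot [-1.7991e+02 -1.0000e-02  1.6162e+02] F [ 0.3  0.3 -0.1] gap 85.3 0.0 J [67.  8. 85. -0. 87. -5.]
shift [-5.484 -6.098  0.197] turn [-1.4000e-03  1.0000e-03  1.3437e+00]
```

```bash
r='-0.366 -0.407 0 0 0 0 -1'; python3 -m jog '-0.366 -0.407 0 0 0 0 -1;-0.366 -0.407 0 0 0 0 -1;-0.366 -0.407 0 0 0 0 -1;-0.366 -0.407 0 0 0 0 -1;-0.366 -0.407 0 0 0 0 -1' 60
python3 -m jog '-0.366 -0.407 0 0 0 0 -1;-0.366 -0.407 0 0 0 0 -1;-0.366 -0.407 0 0 0 0 -1;-0.366 -0.407 0 0 0 0 -1;-0.366 -0.407 0 0 0 0 -1' 60
python3 -m jog '-0.366 -0.407 0 0 0 0 -1;-0.366 -0.407 0 0 0 0 -1;-0.366 -0.407 0 0 0 0 -1;-0.366 -0.407 0 0 0 0 -1;-0.366 -0.407 0 0 0 0 -1' 60
python3 -m jog '0 0 0 0 0 0.168 -1;0 0 0 0 0 0.168 -1;0 0 0 0 0 0.168 -1;0 0 0 0 0 0.168 -1'
python3 -m jog '0 0 0 0 0 0.168 -1;0 0 0 0 0 0.168 -1;0 0 0 0 0 0.168 -1;0 0 0 0 0 0.168 -1;0 0 0 0 0 0 -1'
python3 -c "
from h import *
go(517.2,-182.4,150,81)"
```

```text
time: 0.72
tool_pos: [298.9, 316.9, 404.3]
tcp_rot: [-180.0, -0.0, 161.6]
ft_force: [0.7, -0.7, -0.6]
finger_gap: 85.2
grip_force: 0.0
time: 1.35
tool_pos: [408.4, 66.0, 404.5]
tcp_rot: [180.0, 0.0, 161.6]
ft_force: [-0.0, -0.5, 0.6]
finger_gap: 85.6
grip_force: 0.0
time: 1.98
tool_pos: [518.0, -184.9, 404.3]
tcp_rot: [180.0, -0.0, 161.6]
ft_force: [0.5, 0.4, 0.9]
finger_gap: 85.3
grip_force: 0.0
time: 2.48
tool_pos: [517.5, -183.1, 404.1]
tcp_rot: [-180.0, -0.1, 121.0]
ft_force: [-0.5, -0.2, 0.5]
finger_gap: 84.8
grip_force: 0.0
time: 3.1
tool_pos: [517.5, -183.0, 404.2]
tcp_rot: [-180.0, -0.0, 81.0]
ft_force: [0.4, -0.8, -0.1]
finger_gap: 85.5
grip_force: 0.0
t 3.1 pos [ 517.5 -183.   404.2] rot [-1.7995e+02 -1.0000e-02  8.1040e+01] F [ 0.4 -0.8 -0.1] gap 85.5 0.0 J [-25.  -0.  94.   0.  87. -16.]
shift [ 0.005 -0.003  0.992] turn [-0.0008 -0.0002  0.0007]
```

```bash
python3 -m jog '0 0 0.45 0 0 0 -1;0 0 0.45 0 0 0 -1;0 0 0.35 0 0 0 -1;0 0 0.2 0 0 0 -1;0 0 0 0 0 0 -1'
python3 -m jog '0 0 0 0 0 0 1;0 0 0 0 0 0 1;0 0 0 0 0 0 1;0 0 0 0 0 0 1;0 0 0 0 0 0 1' 60
python3 -c "
from h import *
go(517.2,-182.4,105,81)"
```

```text
time: 3.72
tool_pos: [516.6, -182.6, 257.4]
tcp_rot: [-179.7, -0.1, 81.2]
ft_force: [-0.1, -0.3, -0.7]
finger_gap: 85.1
grip_force: 0.0
time: 4.35
tool_pos: [518.5, -183.4, 261.6]
tcp_rot: [179.8, 0.1, 81.0]
ft_force: [1.5, 0.3, 6.5]
finger_gap: 59.1
grip_force: 65.6
t 4.35 pos [ 518.5 -183.4  261.6] rot [1.7981e+02 5.0000e-02 8.1010e+01] F [1.5 0.3 6.5] gap 59.1 65.6 J [-25.   6. 102.  -0.  72. -16.]
shift [ 0.008 -0.014  0.016] turn [0.0031 0.0009 0.0001]
```

Gripped, 59 mm gap. Now I'll lift it about 30 mm and feel the weight.

```bash
python3 -m jog '0 0 -0.1 0 0 0 1;0 0 -0.1 0 0 0 1;0 0 -0.1 0 0 0 1;0 0 0 0 0 0 1;0 0 0 0 0 0 1'
python3 -m jog '0 0 0 0 0 0 1;0 0 0 0 0 0 1;0 0 0 0 0 0 1'
python3 -c "
from h import *
go(517.2,-182.4,105,81);print(sense()['wrist_torque'])"
```

```text
time: 4.97
tool_pos: [517.5, -183.0, 289.5]
tcp_rot: [-180.0, -0.0, 81.0]
ft_force: [-0.1, -1.0, -1.8]
finger_gap: 58.9
grip_force: 64.9
time: 5.35
tool_pos: [517.6, -183.0, 289.4]
tcp_rot: [-180.0, -0.0, 81.0]
ft_force: [0.9, -0.0, -2.2]
finger_gap: 58.9
grip_force: 64.9
t 5.35 pos [ 517.6 -183.   289.4] rot [-1.7998e+02 -1.0000e-02  8.0980e+01] F [ 0.9 -0.  -2.2] gap 58.9 64.9 J [-25.   5. 101.  -0.  75. -16.]
shift [ 0.006 -0.005  0.294] turn [-0.0004 -0.0001 -0.0004]
[ 0.02269907 -0.00095398 -0.0322529 ]
```

Fz −2.2 N means it's empty. Set down, release, on to the middle case.

```bash
python3 -m jog '0 0 0.1 0 0 0 1;0 0 0.1 0 0 0 1;0 0 0.07 0 0 0 1;0 0 0.03 0 0 0 1;0 0 0 0 0 0 1'
python3 -m jog '0 0 0 0 0 0 -1;0 0 0 0 0 0 -1;0 0 0 0 0 0 -1;0 0 0 0 0 0 -1'
python3 -m jog '0 0 -0.3 0 0 0 -1;0 0 -0.4 0 0 0 -1;-0.265 0 0 0 0 0 -1;-0.265 0 0 0 0 0 -1;0 0 0 0 0 0 -1'
python3 -c "
from h import *
go(508.9,-234.7,105,81)"
```

```text
time: 5.98
tool_pos: [517.6, -183.0, 261.5]
tcp_rot: [-179.9, -0.0, 81.0]
ft_force: [-10.5, 4.1, 17.9]
finger_gap: 59.2
grip_force: 67.1
time: 6.48
tool_pos: [517.6, -183.1, 259.5]
tcp_rot: [-180.0, -0.0, 81.0]
ft_force: [0.1, -0.0, -0.4]
finger_gap: 85.4
grip_force: 0.0
time: 7.1
tool_pos: [509.0, -236.8, 329.7]
tcp_rot: [180.0, 0.0, 80.9]
ft_force: [-0.5, 0.5, -0.4]
finger_gap: 85.7
grip_force: 0.0
t 7.1 pos [ 509.  -236.8  329.7] rot [1.7999e+02 2.0000e-02 8.0860e+01] F [-0.5  0.5 -0.4] gap 85.7 0.0 J [-30.   4.  97.  -0.  79. -21.]
shift [ 0.021 -0.004  0.697] turn [ 0.0001  0.0004 -0.0023]
```

```bash
python3 -m jog '0.01 0 0.35 0 0 0 -1;0.01 0 0.25 0 0 0 -1;0 0 0.1 0 0 0 -1;0 0 0 0 0 0 -1'
python3 -m jog '0 0 0 0 0 0 1;0 0 0 0 0 0 1;0 0 0 0 0 0 1;0 0 0 0 0 0 1;0 0 0 0 0 0 1' 60
python3 -m jog '0 0 -0.1 0 0 0 1;0 0 -0.1 0 0 0 1;0 0 -0.1 0 0 0 1;0 0 0 0 0 0 1;0 0 0 0 0 0 1'
python3 -m jog '0 0 0 0 0 0 1;0 0 0 0 0 0 1;0 0 0 0 0 0 1'
python3 -c "
from h import *
go(508.9,-234.7,105,81)"
```

```text
time: 7.6
tool_pos: [509.6, -232.9, 259.2]
tcp_rot: [-179.9, -0.0, 81.0]
ft_force: [0.1, 0.0, -0.6]
finger_gap: 85.3
grip_force: 0.0
time: 8.22
tool_pos: [510.1, -233.7, 261.4]
tcp_rot: [179.9, 0.0, 81.0]
ft_force: [-2.7, 0.8, 6.3]
finger_gap: 59.0
grip_force: 65.7
time: 8.85
tool_pos: [509.6, -233.4, 289.5]
tcp_rot: [-180.0, -0.0, 81.0]
ft_force: [-0.3, 0.2, -8.1]
finger_gap: 59.3
grip_force: 67.3
time: 9.22
tool_pos: [509.6, -233.4, 289.5]
tcp_rot: [-180.0, -0.0, 81.0]
ft_force: [0.2, 0.2, -7.5]
finger_gap: 59.4
grip_force: 67.3
t 9.22 pos [ 509.6 -233.4  289.5] rot [-1.7998e+02 -1.0000e-02  8.0980e+01] F [ 0.2  0.2 -7.5] gap 59.4 67.3 J [-30.   6.  99.   0.  75. -21.]
shift [-0.014 -0.005  0.295] turn [-0.0003 -0.0001 -0.0004]
```

The middle case is the heavy one (7.5 N). I still have to lift every case, so I'll lower it and weigh the right one.

```bash
python3 -m jog '0 0 0.1 0 0 0 1;0 0 0.1 0 0 0 1;0 0 0.06 0 0 0 1;0 0 0.02 0 0 0 1;0 0 0 0 0 0 1'
python3 -m jog '0 0 0 0 0 0 -1;0 0 0 0 0 0 -1;0 0 0 0 0 0 -1;0 0 0 0 0 0 -1'
python3 -m jog '0 0 -0.3 0 0 0 -1;0 0 -0.4 0 0 0 -1;-0.27 0 0 0 0 0 -1;-0.27 0 0 0 0 0 -1;0 0 0 0 0 0 -1'
python3 -m jog '0 0 0.35 0 0 0 -1;0 0 0.25 0 0 0 -1;0 0 0.08 0 0 0 -1;0 0 0 0 0 0 -1'
python3 -c "
from h import *
go(500.6,-287,105,81)"
```

```text
time: 9.85
tool_pos: [509.7, -233.5, 261.7]
tcp_rot: [180.0, 0.0, 81.0]
ft_force: [-0.8, -0.1, -7.3]
finger_gap: 59.2
grip_force: 67.1
time: 10.35
tool_pos: [509.8, -233.5, 262.1]
tcp_rot: [180.0, 0.0, 81.0]
ft_force: [0.1, -0.4, -0.5]
finger_gap: 85.4
grip_force: 0.0
time: 10.98
tool_pos: [500.8, -288.2, 331.9]
tcp_rot: [180.0, 0.0, 80.9]
ft_force: [0.4, 0.9, 0.1]
finger_gap: 85.4
grip_force: 0.0
time: 11.48
tool_pos: [501.3, -286.3, 263.6]
tcp_rot: [-180.0, -0.0, 81.0]
ft_force: [0.2, 0.1, 0.5]
finger_gap: 85.6
grip_force: 0.0
t 11.47 pos [ 501.3 -286.3  263.6] rot [-1.7996e+02 -3.0000e-02  8.1000e+01] F [0.2 0.1 0.5] gap 85.6 0.0 J [-35.  10.  97.   0.  72. -26.]
shift [-0.008 -0.005  0.036] turn [-0.0007 -0.0005  0.0001]
```

```bash
python3 -m jog '0 0 0 0 0 0 1;0 0 0 0 0 0 1;0 0 0 0 0 0 1;0 0 0 0 0 0 1;0 0 0 0 0 0 1' 60
python3 -m jog '0 0 -0.1 0 0 0 1;0 0 -0.1 0 0 0 1;0 0 -0.1 0 0 0 1;0 0 0 0 0 0 1;0 0 0 0 0 0 1'
python3 -m jog '0 0 0 0 0 0 1;0 0 0 0 0 0 1;0 0 0 0 0 0 1'
python3 -m jog '0 0 0.1 0 0 0 1;0 0 0.1 0 0 0 1;0 0 0.06 0 0 0 1;0 0 0.02 0 0 0 1;0 0 0 0 0 0 1'
python3 -m jog '0 0 0 0 0 0 -1;0 0 0 0 0 0 -1;0 0 0 0 0 0 -1;0 0 0 0 0 0 -1'
python3 -m jog '0 0 -0.3 0 0 0 -1;0 0 -0.4 0 0 0 -1;0.27 0 0 0 0 0 -1;0.26 0 0 0 0 0 -1;0 0 0 0 0 0 -1'
python3 - <<'E'
from h import *
go(508.9,-234.7,105,81)
d=[snapshot(n)["img"][:,:,::-1] for n in("top","side")]
cv2.imwrite("pics/chk.png",np.hstack([cv2.resize(d[0][200:300,340:440+30],(520,400)),cv2.resize(d[1][240:400,300:412],(280,400))]))
E
```

```text
time: 12.1
tool_pos: [501.7, -287.2, 265.5]
tcp_rot: [179.9, 0.1, 81.0]
ft_force: [-1.8, 0.7, 6.7]
finger_gap: 59.2
grip_force: 65.6
time: 12.72
tool_pos: [501.1, -286.7, 293.5]
tcp_rot: [-180.0, -0.0, 81.0]
ft_force: [-0.5, -0.8, -2.8]
finger_gap: 59.2
grip_force: 65.2
time: 13.1
tool_pos: [501.1, -286.7, 293.5]
tcp_rot: [-180.0, -0.0, 81.0]
ft_force: [-0.0, -1.1, -2.7]
finger_gap: 58.9
grip_force: 65.2
time: 13.72
tool_pos: [501.2, -286.8, 265.7]
tcp_rot: [180.0, 0.0, 81.0]
ft_force: [0.0, 0.7, -2.1]
finger_gap: 59.1
grip_force: 65.2
time: 14.22
tool_pos: [501.2, -286.8, 265.8]
tcp_rot: [180.0, 0.0, 81.0]
ft_force: [-0.4, 0.2, 0.3]
finger_gap: 85.8
grip_force: 0.0
time: 14.85
tool_pos: [509.8, -233.1, 335.8]
tcp_rot: [180.0, -0.0, 81.1]
ft_force: [-0.8, -0.6, 0.2]
finger_gap: 85.5
grip_force: 0.0
t 14.85 pos [ 509.8 -233.1  335.8] rot [ 1.7999e+02 -1.0000e-02  8.1090e+01] F [-0.8 -0.6  0.2] gap 85.5 0.0 J [-30.   4.  96.   0.  80. -21.]
shift [-0.018 -0.006  0.758] turn [ 0.0001 -0.0003  0.0015]
```

View pics/chk.png

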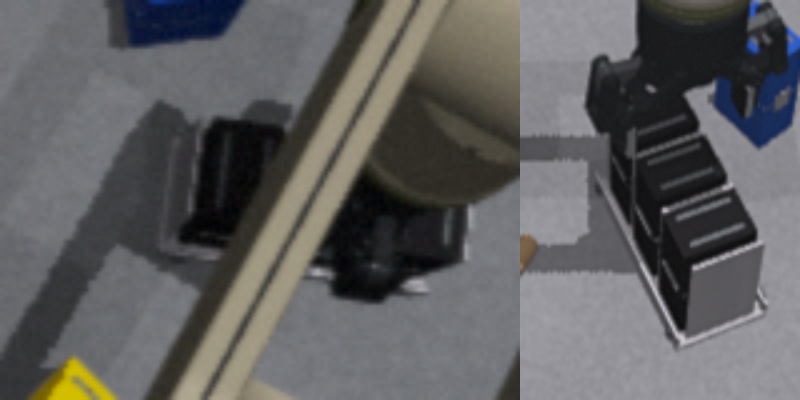

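All three stand upright and fully down (side view: right case front, lips visible). Right read 2.7 N, so it's empty. Now I'll carry the middle one to the clear spot.

```bash
python3 -m jog '-0.01 0 0.35 0 0 0 -1;0 0 0.28 0 0 0 -1;0 0 0.11 0 0 0 -1;0 0 0 0 0 0 -1'
python3 -m jog '0 0 0 0 0 0 1;0 0 0 0 0 0 1;0 0 0 0 0 0 1;0 0 0 0 0 0 1;0 0 0 0 0 0 1' 80
python3 -m jog '0 0 -0.1 0 0 0 1;0 0 -0.2 0 0 0 1;0 0 -0.25 0 0 0 1;0 0 -0.25 0 0 0 1;0 0 -0.25 0 0 0 1'
python3 -m jog '0 0 -0.25 0 0 0 1;0 0 -0.15 0 0 0 1;0 0 0 0 0 0 1'
python3 -c "
from h import *
go(510,0,107,81)"
```

```text
time: 15.45
tool_pos: [509.1, -235.8, 261.1]
tcp_rot: [-179.9, -0.0, 80.9]
ft_force: [0.3, 0.4, 1.5]
finger_gap: 85.2
grip_force: 0.0
time: 16.08
tool_pos: [509.8, -235.8, 263.7]
tcp_rot: [179.9, 0.1, 81.0]
ft_force: [-4.0, -0.2, 6.4]
finger_gap: 58.8
grip_force: 87.0
time: 16.7
tool_pos: [509.3, -235.3, 368.6]
tcp_rot: [180.0, 0.0, 81.0]
ft_force: [0.1, -0.1, -8.3]
finger_gap: 58.8
grip_force: 88.0
time: 17.08
tool_pos: [509.7, -235.5, 408.6]
tcp_rot: [179.8, 0.1, 81.0]
ft_force: [0.1, 0.8, -7.8]
finger_gap: 59.0
grip_force: 88.5
t 17.07 pos [ 509.7 -235.5  408.6] rot [1.7984e+02 6.0000e-02 8.0980e+01] F [ 0.1  0.8 -7.8] gap 59.0 88.5 J [-30.   1.  91.   0.  87. -21.]
shift [ 2.328 -0.37   1.462] turn [ 0.0027  0.001  -0.0003]
```

```bash
python3 -m jog '0.15 -0.024 0 0 0 0 1;0.3 -0.048 0 0 0 0 1;0.33 -0.053 0 0 0 0 1;0.33 -0.053 0 0 0 0 1;0.33 -0.053 0 0 0 0 1'
python3 -m jog '0.33 -0.052 0 0 0 0 1;0.3 -0.048 0 0 0 0 1;0.18 -0.028 0 0 0 0 1;0.078 -0.012 0 0 0 0 1;0 0 0 0 0 0 1'
python3 -m jog '0 0 0.25 0 0 0 1;0 0 0.35 0 0 0 1;0 0 0.35 0 0 0 1;0 0 0.25 0 0 0 1;0 0 0.1 0 0 0 1'
python3 -m jog '0 0 0 0 0 0 1;0 0 0 0 0 0 1'
python3 -c "
from h import *
go(510,0,101.5,81)"
```

```text
time: 17.7
tool_pos: [508.5, -87.7, 405.1]
tcp_rot: [-179.8, -0.0, 81.0]
ft_force: [1.0, -0.2, -7.1]
finger_gap: 58.7
grip_force: 88.9
time: 18.32
tool_pos: [509.2, 0.4, 406.4]
tcp_rot: [-180.0, 0.0, 81.0]
ft_force: [-0.1, -0.3, -7.5]
finger_gap: 59.1
grip_force: 89.2
time: 18.95
tool_pos: [508.5, -0.6, 274.8]
tcp_rot: [-179.8, 0.0, 80.9]
ft_force: [0.2, -0.6, -7.3]
finger_gap: 59.0
grip_force: 89.1
time: 19.2
tool_pos: [509.9, -0.0, 278.2]
tcp_rot: [179.9, -0.0, 81.0]
ft_force: [0.5, 0.1, -7.7]
finger_gap: 58.6
grip_force: 89.1
t 19.2 pos [509.9  -0.  278.2] rot [179.86  -0.    80.96] F [ 0.5  0.1 -7.7] gap 58.6 89.1 J [ -6.  -1. 108.  -0.  73.   3.]
shift [0.    0.    0.217] turn [ 0.0023 -0.0001 -0.0007]
```

```bash
python3 -m jog '0 0 0.1 0 0 0 1;0 0 0.06 0 0 0 1;0 0 0.02 0 0 0 1;0 0 0 0 0 0 1;0 0 0 0 0 0 1'
python3 -m jog '0 0 0.01 0 0 0 1;0 0 0 0 0 0 1'
python3 -m jog '0 0 0.01 0 0 0 1;0 0 0 0 0 0 1'
```

```text
time: 19.82
tool_pos: [509.2, 0.4, 258.8]
tcp_rot: [-180.0, 0.0, 81.0]
ft_force: [-1.1, 0.9, -3.6]
finger_gap: 59.0
grip_force: 89.6
time: 20.08
tool_pos: [509.3, 0.4, 258.7]
tcp_rot: [-180.0, -0.0, 81.0]
ft_force: [-7.0, 0.3, 5.7]
finger_gap: 59.0
grip_force: 90.9
time: 20.32
tool_pos: [509.3, 0.4, 258.7]
tcp_rot: [-180.0, 0.0, 81.0]
ft_force: [-10.8, 1.1, 13.8]
finger_gap: 58.8
grip_force: 92.0
```

On the bench. Release, rise, turn 90° and regrip on the broad faces.

```bash
python3 -m jog '0 0 0 0 0 0 -1;0 0 0 0 0 0 -1;0 0 0 0 0 0 -1;0 0 0 0 0 0 -1'
python3 -m jog '0 0 -0.3 0 0 0 -1;0 0 -0.4 0 0 0 -1;0 0 0 0 0 -0.167 -1;0 0 0 0 0 -0.167 -1;0 0 0 0 0 -0.167 -1'
python3 -m jog '0 0 0 0 0 -0.167 -1;0 0 0 0 0 -0.167 -1;0 0 0 0 0 -0.167 -1;0 0 0 0 0 -0.167 -1;0 0 0 0 0 -0.167 -1'
python3 -m jog '0 0 0 0 0 -0.164 -1;0 0 0 0 0 0 -1'
python3 - <<'E'
from h import *
go(509.3,0.4,104,171)
d=[snapshot(n)["img"][:,:,::-1] for n in("top","side")]
cv2.imwrite("pics/clr.png",np.hstack([cv2.resize(d[0][190:290,260:360],(400,400)),cv2.resize(d[1][170:330,240:400],(400,400))]))
E
```

```text
time: 20.82
tool_pos: [509.3, 0.3, 256.7]
tcp_rot: [180.0, 0.0, 81.0]
ft_force: [-0.5, -0.2, 0.3]
finger_gap: 85.8
grip_force: 0.0
time: 21.45
tool_pos: [509.2, 0.3, 326.8]
tcp_rot: [180.0, 0.0, 111.4]
ft_force: [-0.5, -0.4, 0.2]
finger_gap: 85.4
grip_force: 0.0
time: 22.08
tool_pos: [509.2, 0.3, 326.6]
tcp_rot: [-180.0, -0.0, 161.5]
ft_force: [0.4, -0.6, -0.1]
finger_gap: 85.3
grip_force: 0.0
time: 22.32
tool_pos: [509.2, 0.3, 326.6]
tcp_rot: [180.0, -0.0, 170.9]
ft_force: [-0.6, -0.4, -0.6]
finger_gap: 85.5
grip_force: 0.0
t 22.32 pos [5.092e+02 3.000e-01 3.266e+02] rot [180.    -0.   170.91] F [-0.6 -0.4 -0.6] gap 85.5 0.0 J [ -6.  -4. 105.   0.  79. -87.]
shift [-0.001  0.001  0.676] turn [ 0.     -0.     -0.0014]
```

View pics/clr.png

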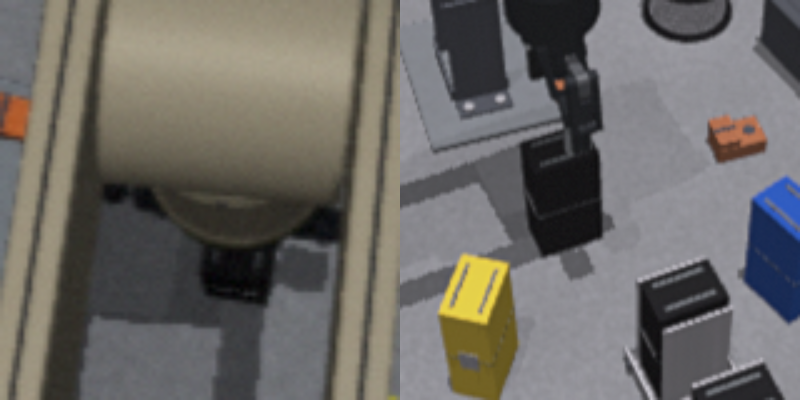

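The case stands upright at the clear spot, with the fingers straddling its broad faces.

```bash
python3 -m jog '0 0 0.3 0 0 0 -1;0 0 0.26 0 0 0 -1;0 0 0.12 0 0 0 -1;0 0 0 0 0 0 -1'
python3 -m jog '0 0 0 0 0 0 1;0 0 0 0 0 0 1;0 0 0 0 0 0 1;0 0 0 0 0 0 1;0 0 0 0 0 0 1' 80
python3 -m jog '0 0 0 0 0 0 1;0 0 -0.1 0 0 0 1;0 0 -0.2 0 0 0 1;0 0 -0.3 0 0 0 1;0 0 -0.3 0 0 0 1'
python3 -m jog '0 0 -0.3 0 0 0 1;0 0 -0.3 0 0 0 1;0 0 -0.15 0 0 0 1;0 0 0 0 0 0 1'
python3 -c "
from h import *
go(527.3,226,110,77.1)"
```

```text
time: 22.92
tool_pos: [508.9, 0.4, 258.0]
tcp_rot: [-180.0, -0.1, 170.9]
ft_force: [1.1, -0.4, 0.5]
finger_gap: 85.5
grip_force: 0.0
time: 23.55
tool_pos: [509.9, 0.6, 260.0]
tcp_rot: [180.0, 0.1, 171.0]
ft_force: [-0.3, 2.2, 5.7]
finger_gap: 39.3
grip_force: 82.8
time: 24.18
tool_pos: [508.4, 0.2, 348.3]
tcp_rot: [-180.0, -0.2, 171.0]
ft_force: [1.2, -0.4, -6.9]
finger_gap: 38.7
grip_force: 81.4
time: 24.68
tool_pos: [509.3, 0.2, 424.1]
tcp_rot: [-180.0, 0.0, 171.0]
ft_force: [-0.5, -0.5, -7.1]
finger_gap: 38.7
grip_force: 81.8
t 24.68 pos [5.093e+02 2.000e-01 4.241e+02] rot [-1.7999e+02  5.0000e-02  1.7097e+02] F [-0.5 -0.5 -7.1] gap 38.7 81.8 J [ -6.  -7.  98.  -0.  89. -87.]
shift [0.177 2.258 1.59 ] turn [6.0000e-04 7.0000e-04 1.5646e+00]
```

```bash
python3 -m jog '0 0 0 0 0 0.1 1;0 0 0 0 0 0.16 1;0 0 0 0 0 0.17 1;0 0 0 0 0 0.17 1;0 0 0 0 0 0.17 1'
python3 -m jog '0 0 0 0 0 0.17 1;0 0 0 0 0 0.17 1;0 0 0 0 0 0.17 1;0 0 0 0 0 0.165 1;0 0 0 0 0 0.12 1'
python3 -m jog '0 0 0 0 0 0 1;0 0 0 0 0 0 1'
python3 -c "
from h import *
go(527.3,226,110,77.1)"
```

```text
time: 25.3
tool_pos: [508.7, 0.3, 421.1]
tcp_rot: [-179.8, -0.1, 124.4]
ft_force: [-0.1, 0.4, -8.0]
finger_gap: 39.1
grip_force: 81.7
time: 25.92
tool_pos: [508.7, 0.3, 421.1]
tcp_rot: [-179.8, 0.0, 76.8]
ft_force: [0.3, -0.0, -6.8]
finger_gap: 38.9
grip_force: 81.7
time: 26.18
tool_pos: [509.0, 0.4, 422.5]
tcp_rot: [-179.9, 0.0, 77.2]
ft_force: [0.4, -0.3, -7.4]
finger_gap: 39.1
grip_force: 81.7
t 26.18 pos [5.090e+02 4.000e-01 4.225e+02] rot [-1.7989e+02  2.0000e-02  7.7240e+01] F [ 0.4 -0.3 -7.4] gap 39.1 81.7 J [-6. -7. 98. -0. 89.  7.]
shift [ 2.242 -0.317  1.575] turn [-0.0019  0.0003  0.0024]
```

```bash
python3 -m jog '0.15 -0.02 0 0 0 0 1;0.3 -0.042 0 0 0 0 1;0.32 -0.046 0 0 0 0 1;0.32 -0.046 0 0 0 0 1;0.32 -0.046 0 0 0 0 1'
python3 -m jog '0.32 -0.046 0 0 0 0 1;0.28 -0.04 0 0 0 0 1;0.16 -0.02 0 0 0 0 1;0.072 -0.011 0 0 0 0 1;0 0 0 0 0 0 1'
python3 -m jog '0 0 0 0 0 0 1;0 0 0 0 0 0 1'
python3 - <<'E'
from h import *
go(527.3,226,110,77.1)
d=[snapshot(n)["img"][:,:,::-1] for n in("top","side")]
cv2.imwrite("pics/hold.png",np.hstack([cv2.resize(d[0][180:300,180:300],(400,400)),cv2.resize(d[1][100:240,210:350],(400,400))]))
E
```

```text
time: 26.8
tool_pos: [521.1, 144.1, 423.6]
tcp_rot: [-180.0, -0.0, 77.2]
ft_force: [0.9, 0.1, -7.3]
finger_gap: 39.3
grip_force: 81.4
time: 27.42
tool_pos: [528.4, 225.9, 423.5]
tcp_rot: [-180.0, 0.0, 77.1]
ft_force: [-0.3, -0.7, -7.5]
finger_gap: 38.7
grip_force: 81.5
time: 27.68
tool_pos: [528.6, 225.2, 423.8]
tcp_rot: [180.0, 0.0, 77.0]
ft_force: [-0.2, 0.6, -8.5]
finger_gap: 38.8
grip_force: 81.5
t 27.68 pos [528.6 225.2 423.8] rot [1.7999e+02 1.0000e-02 7.7030e+01] F [-0.2  0.6 -8.5] gap 38.8 81.5 J [18.  3. 88. -0. 89. 31.]
shift [ 0.005 -0.014  1.588] turn [ 0.0001  0.0001 -0.0012]
```

View pics/hold.png

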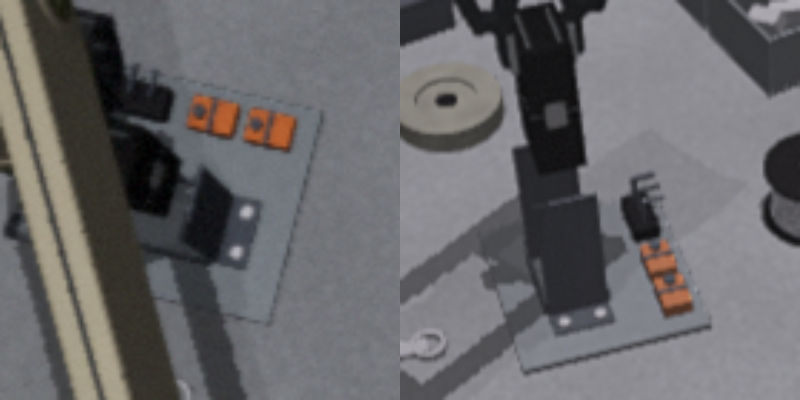

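The case hangs upright above the holder between the cheeks. Lowering.

```bash
python3 -m jog '0 -0.012 0.1 0 0 0 1;0 0 0.25 0 0 0 1;0 0 0.25 0 0 0 1;0 0 0.15 0 0 0 1;0 0 0 0 0 0 1'
python3 -m jog '0 0 0.2 0 0 0 1;0 0 0.25 0 0 0 1;0 0 0.15 0 0 0 1;0 0 0.05 0 0 0 1;0 0 0 0 0 0 1'
python3 -m jog '0 0 0 0 0 0 1'
python3 -c "
from h import *
go(527.3,226,111.5,77.1)"
```

```text
time: 28.4
tool_pos: [526.7, 226.0, 346.8]
tcp_rot: [-179.8, 0.1, 77.1]
ft_force: [-0.2, -0.0, -7.1]
finger_gap: 38.9
grip_force: 81.9
time: 29.02
tool_pos: [527.4, 226.3, 283.9]
tcp_rot: [180.0, -0.0, 77.1]
ft_force: [0.3, -0.4, -7.2]
finger_gap: 38.4
grip_force: 81.9
time: 29.15
tool_pos: [527.8, 226.4, 284.9]
tcp_rot: [179.9, -0.1, 77.1]
ft_force: [0.6, 1.3, -8.0]
finger_gap: 38.8
grip_force: 81.9
t 29.15 pos [527.8 226.4 284.9] rot [ 1.799e+02 -6.000e-02  7.708e+01] F [ 0.6  1.3 -8. ] gap 38.8 81.9 J [18.  9. 97. -0. 74. 31.]
shift [-0.005 -0.004  0.184] turn [ 0.0016 -0.0009 -0.0003]
```

```bash
python3 -m jog '0 0 0.08 0 0 0 1;0 0 0.05 0 0 0 1;0 0 0.02 0 0 0 1;0 0 0 0 0 0 1'
python3 -m jog '0 0 0.01 0 0 0 1;0 0 0 0 0 0 1'
python3 -m jog '0 0 0.01 0 0 0 1;0 0 0 0 0 0 1'
```

```text
time: 29.65
tool_pos: [527.2, 226.2, 268.5]
tcp_rot: [-180.0, 0.0, 77.1]
ft_force: [-0.2, 0.4, -7.6]
finger_gap: 39.2
grip_force: 82.0
time: 29.9
tool_pos: [527.4, 226.3, 268.1]
tcp_rot: [180.0, -0.0, 77.1]
ft_force: [-0.7, 0.4, -6.3]
finger_gap: 38.7
grip_force: 82.2
time: 30.15
tool_pos: [527.5, 226.4, 267.9]
tcp_rot: [180.0, -0.0, 77.1]
ft_force: [-4.3, -1.5, 5.7]
finger_gap: 38.9
grip_force: 83.5
```

Contact came at the expected height. Release and retreat.

```bash
python3 -m jog '0 0 0 0 0 0 -1;0 0 0 0 0 0 -1;0 0 0 0 0 0 -1;0 0 0 0 0 0 -1'
python3 -m jog '0 0 -0.2 0 0 0 -1;0 0 -0.5 0 0 0 -1;0 0 -0.5 0 0 0 -1;0 0 -0.4 0 0 0 -1'
python3 -m jog '-0.45 0 0 0 0 0 -1;-0.45 0 0 0 0 0 -1;-0.45 0 0 0 0 0 -1;-0.45 0 0 0 0 0 -1;0 0 0 0 0 0 -1'
python3 - <<'E'
from h import *
go(527.3,226,111.5,77.1)
d=[snapshot(n)["img"][:,:,::-1] for n in("top","side")]
cv2.imwrite("pics/fin.png",np.vstack([np.hstack([cv2.resize(d[0][190:290,185:285],(400,300)),cv2.resize(d[1][130:240,210:357],(400,300))]),np.hstack([cv2.resize(d[0][130:355,170:470],(400,300)),cv2.resize(d[1][120:450,120:560],(400,300))])]))
E
```

```text
time: 30.65
tool_pos: [527.3, 226.2, 266.7]
tcp_rot: [180.0, -0.0, 77.1]
ft_force: [0.2, -0.0, -0.2]
finger_gap: 85.2
grip_force: 0.0
time: 31.15
tool_pos: [527.2, 226.2, 431.1]
tcp_rot: [179.8, -0.1, 77.1]
ft_force: [-0.0, -0.6, -0.5]
finger_gap: 85.6
grip_force: 0.0
time: 31.78
tool_pos: [486.6, 48.4, 428.6]
tcp_rot: [179.9, 0.0, 76.9]
ft_force: [0.2, 1.4, -0.4]
finger_gap: 85.4
grip_force: 0.0
t 31.77 pos [486.6  48.4 428.6] rot [1.7986e+02 1.0000e-02 7.6870e+01] F [ 0.2  1.4 -0.4] gap 85.4 0.0 J [ -0. -11. 100.  -0.  90.  13.]
shift [ 1.822 -0.01   1.621] turn [ 0.0023  0.0002 -0.0038]
```

View pics/fin.png

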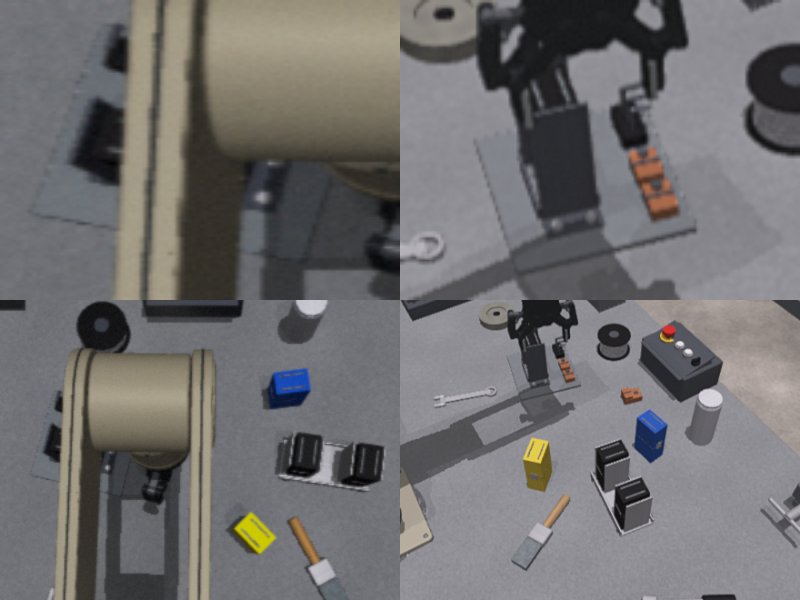

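The case sits between the cheeks with its top just below theirs. Both empties stand in the rack, and the bystanders are where they were.

```bash
python3 -m jog '0 0 0 0 0 0 -1;0 0 0 0 0 0 -1'; python3 -c "
from bench import *
print(hand_in())"
```

```text
time: 32.12
tool_pos: [487.1, 51.7, 426.8]
tcp_rot: [-180.0, -0.0, 77.2]
ft_force: [0.3, -0.2, 0.7]
finger_gap: 85.4
grip_force: 0.0
the job is handed in; nothing more can be done
None
```

I lifted all three cases left to right, found the middle one heavy (about 7.5 N against 2–3 N for the others) and set it down upright in the holder, with both empties standing in the rack. I handed the job in at about 32 s; it returned no verdict.

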